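# Sweep the ring cutters off the pastry board into the empty sheet pan

## Task

Clear the pastry board: with the closed fingers, sweep the three steel ring cutters along the board and over its edge into the empty sheet pan, so that all three lie flat on the pan's floor. Only push them, do not pick them up or lift them. Leave the pasta stamp standing where it is, touch neither the pan full of pasta nor anything in it, and leave everything else in its place.

Things in the scene. Friction and masses are not known exactly. Their poses are not given: they have to be found in the camera images.
- board: light wooden pastry board fixed on the table, 290 mm along its own x by 270 mm along its own y, 24 mm thick. Origin: centre of its underside, on the table; its top is 24 mm above that. It may be turned by up to about 9 degrees.
- empty_pan: empty aluminium sheet pan, the target, fixed 2 mm from the board's +y or -y end (varies), turned like the board. 280 mm along x, 170 mm along y, rim 20 mm high (4 mm below the board's top), walls and floor 3 mm. Origin: centre of its underside. A cutter pushed just over the edge may stay leaning on the rim; pushed some 25 mm further at board height it drops flat.
- pasta_pan: sheet pan of the same size at the opposite end of the board, lined with paper and full of small domed pasta (up to 17 mm above the table); to be kept clear of. Origin: centre of its underside.
- stamp: pasta stamp with turned wooden handle and brass foot, standing upright and loose on the board between the cutters, 32 mm in diameter, 70 mm tall; stays where it is. Origin: centre of its underside.
- cutter_small_mid (a point): centre (half-way up, on the axis) of the small steel ring cutter: an open ring 38 mm in outer diameter, 22 mm tall, wall 3 mm, about 45 g, standing flat and loose on the board; slides easily when pushed. This point is 11 mm above what it stands on. The three cutters stand in three lanes side by side along the board's x (which cutter is in which lane varies), each lane free along the board's y to both ends.
- cutter_medium_mid (a point): centre (half-way up, on the axis) of the medium steel ring cutter: an open ring 44 mm in outer diameter, 22 mm tall, wall 3 mm, about 45 g, standing flat and loose on the board; slides easily when pushed. This point is 11 mm above what it stands on. The three cutters stand in three lanes side by side along the board's x (which cutter is in which lane varies), each lane free along the board's y to both ends.
- cutter_large_mid (a point): centre (half-way up, on the axis) of the large steel ring cutter: an open ring 50 mm in outer diameter, 22 mm tall, wall 3 mm, about 45 g, standing flat and loose on the board; slides easily when pushed. This point is 11 mm above what it stands on. The three cutters stand in three lanes side by side along the board's x (which cutter is in which lane varies), each lane free along the board's y to both ends.
- mug: white mug, 80 mm tall, loose beyond the far side of the board; origin: centre of its underside; stays where it is
- jar: glass jar, 70 mm in diameter, 100 mm tall, loose beyond the far side of the board; origin: centre of its underside; stays where it is
- brush: pastry brush lying loose on the robot's left, outside the pan; stays where it is
- bowl: white bowl, 120 mm wide, 50 mm tall, loose to the robot's left; origin: centre of its underside; stays where it is
- scraper: steel dough scraper with blue grip lying loose to the robot's right; stays where it is
- cutter_small: the small ring cutter itself; origin: centre of its underside
- cutter_medium: the medium ring cutter itself; origin: centre of its underside
- cutter_large: the large ring cutter itself; origin: centre of its underside

How it is judged:
By the outcome, as a careful person would: the job done as asked, in the order asked, and still so for the second after the job is handed in, with the robot touching nothing.
It also fails if it takes over 64 s, if anything falls off the work surface, if the arm or the gripper's body presses on something with over 40 N, if the wrist force passes 120 N, or if a joint passes its speed limit or range.

## Robot

A 6-joint arm with a two-finger parallel gripper is mounted at the origin on the work surface. World frame = base frame: x ahead of the robot, y to its left, z up, the work surface at z = 0. Lengths are in m, angles in rad, forces in N, time in s.
With the tool pointing down it reaches from about 0.275 to 0.725 m from the base axis. Payload 5.6 kg.
Tool frame: the origin (TCP) lies at the very end of the fingers, on their centre line; the grasp point (between the pads) lies 19 mm behind it; x points along the fingers, z is the direction in which the jaws open and shut, and the axes are right-handed (so a half turn about x gives the same grasp; the last joint's range is limited). The gripper opens to 85 mm and grips with 20 to 120 N. Pads are 22 mm wide; open, the fingers measure 114 mm over their backs; the gripper's body (76 mm by 85 mm) begins 54 mm behind the grasp point. The pads swing forward as they close: fully open they stand 13 mm farther back than shut.
Start: joints at [-0.819, 0.255, 0.108, 0, -1.424, -0.285], TCP at [0.248, -0.491, 0.231] pointing down, gripper open.
Joint ranges: [-2.95, 2.95], [-1.21, 1.97], [-1.09, 1.5], [-2.87, 1.71], [-2.94, -0.07], [-3.05, 3.05]. Speed limits (rad/s): [2.57, 2.57, 3.14, 3.14, 3.14, 3.14].

## Interface

Orientations are given as [roll, pitch, yaw] about the fixed x, y, z axes, in that order (R = Rz(yaw) Ry(pitch) Rx(roll)).
In Python, from workcell import arm, capture, camera_params gives the robot as it stands. The module is installed in compiled form; this text tells all that it offers.
- The arm moves only by the shell command python3 -m inch 'ROWS' [OPENING]. ROWS is JSON, a list that holds one entry, the list of rows, each a list of 6 numbers: the shift along the tool's x, y, z in mm, then the turn, a rotation vector about the tool's x, y, z in degrees. A call has 1 to 8 rows; each row shifts and turns the commanded pose from where the row before left it, along the tool's axes as they then stand; what a row does not reach is not made up. A row lasts 1/10 s, in which the tool goes at most 50 mm and 8.59 degrees, less where a joint would pass 70% of its speed; a pose out of reach is approached as far as the arm can. A call with a gripper value outside its range is refused whole. OPENING is the opening, from 0 (shut) to 1 (fully open), set as the call begins (- or left out, the last holds). The fingers move at their own pace and stop on an object; the grip force is fixed at half the most. Time passes only in rows, so rows that do not move let the fingers close. It gives the time, the measured TCP pose, the force and the opening at its end, in the units of the state.
- arm.read_state(): the state, without advancing time (a new reading comes with each control period).
- capture(name): name is "scene" or "top" or "wrist"; returns the picture (400x640x3 uint8, red, green, blue); there is no depth.
- camera_params(name): a dict with "camera_matrix" (3x3 intrinsics, pixels), "k1" (the pictures are not rectified: a ray, as slopes to the right and down, at radius r is drawn at 1 + k1 r^2 times it, then the intrinsics apply), "rvec" (rotation vector, rad) and "tvec" (3), from world to camera coordinates, as OpenCV has them; the wrist camera has in their place "mount" (4x4, takes a point from camera to tool coordinates, whose origin is the TCP and whose axes are the tool frame's). Camera axes: x right, y down, z forward; pixel columns grow to the right and rows downward; lengths in m; the calibration is good to about 2 mm. A picture is of the moment at which its call begins: read the wrist's pose just before it. camera_params takes no time and is no camera call.
- arm.sign_off(): hands the job in, once; it reports no verdict.
The state is a dict: "clock": time; "joints": joint angles; "qd": joint speeds; "joint_torque": joint torques, N m; "ee_pos": TCP position; "tool_rot": TCP orientation; "wrist_force": force on the tool from outside, world axes, zero at the start; "moment": the same for the moment, N m; "gripper_width": opening from 0.0 (shut) to 1.0 (fully open).
Only numpy, scipy, OpenCV 4.12 (cv2) and the standard library are available. Lean on these libraries where they do the work, as an engineer would, in place of code of your own. Each camera call takes 0.05 s, during which the arm holds its last target.

## Working session

There is one attempt and no reset: what is moved stays moved. The work goes in short steps, Python scripts to look and compute and a shell command to move; the robot and the scene stay as the last step left them, time stands still between calls to the robot, and variables do not carry over. Pictures are saved under pics/ and viewed, and the job is handed in when it is done.

```bash
mkdir -p pics
cat > h.py <<'E'
import numpy as np, cv2
from workcell import arm, capture, camera_params
def snap(n,f):
    im=capture(n); cv2.imwrite('pics/'+f,im[:,:,::-1]); return im
def cast(n,px,z):
    p=camera_params(n); K=np.array(p['camera_matrix']); k1=p['k1']
    R=cv2.Rodrigues(np.array(p['rvec'],float))[0]; t=np.array(p['tvec'],float).ravel()
    u=cv2.undistortPoints(np.array(px,float).reshape(-1,1,2),K,np.array([k1,0,0,0,0.])).reshape(-1,2)
    d=np.c_[u,np.ones(len(u))]@R; c=-R.T@t
    return c+d*((z-c[2])/d[:,2])[:,None]
E
python3 - <<'E'
from h import *
print(arm.read_state())
snap('top','top0.png');snap('scene','scene0.png')
p=camera_params('top');print(p)
E
```

```text
{'clock': 0.0, 'joints': array([-8.19388486e-01,  2.55757836e-01,  1.06948744e-01, -4.32038570e-04,
       -1.42394609e+00, -2.84616725e-01]), 'qd': array([-9.08245417e-04,  8.69662445e-06, -1.36415158e-03, -4.25475194e-04,
        6.74897783e-04,  1.73969339e-03]), 'joint_torque': array([ 7.83580144e-04, -3.86628628e+01,  2.37945539e+01,  5.36525443e+00,
       -6.11159572e-03,  9.87839280e-05]), 'ee_pos': array([ 0.24731232, -0.49066794,  0.23037455]), 'tool_rot': array([0.06986264, 1.5687914 , 2.10738645]), 'wrist_force': array([ 1.00223311, -0.37915844,  0.71592027]), 'moment': array([-0.01933434,  0.00294308,  0.02004897]), 'gripper_width': 1.002631528273651}
{'camera_matrix': array([[449.71717043,   0.        , 321.69412657],
       [  0.        , 449.71717043, 205.22519511],
       [  0.        ,   0.        ,   1.        ]]), 'k1': -0.12914701438456053, 'rvec': array([ 2.18678998, -2.16782058,  0.03163706]), 'tvec': array([0.00953303, 0.56670724, 1.26724215])}
```

View pics/top0.png

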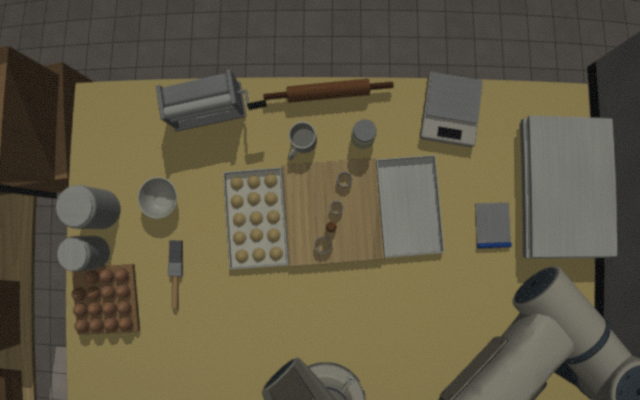

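View pics/scene0.png

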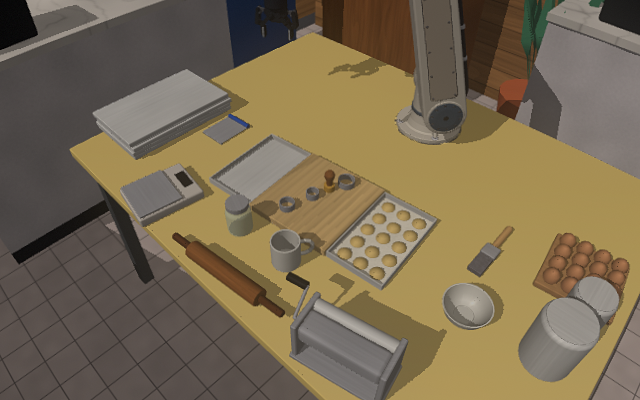

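The top view shows the empty pan on the right (-y side, columns 380–440) and the board at columns 287–382. The cutters are near (344,180), (336,210) and (323,247), with the stamp at (331,227). I'll zoom in to measure.

Run:
```python
from h import *
im=cv2.imread('pics/top0.png')
c=im[145:275,220:450]
# gamma brighten
c=np.clip((c/255.)**.6*255,0,255).astype(np.uint8)
c=cv2.resize(c,None,fx=3.4,fy=3.4,interpolation=cv2.INTER_CUBIC)
cv2.imwrite('pics/z.png',c)
s=cv2.imread('pics/scene0.png')[130:260,210:450]
cv2.imwrite('pics/zs.png',cv2.resize(s,None,fx=3.3,fy=3.3,interpolation=cv2.INTER_CUBIC))
```

```text
(no output)
```

View pics/z.png

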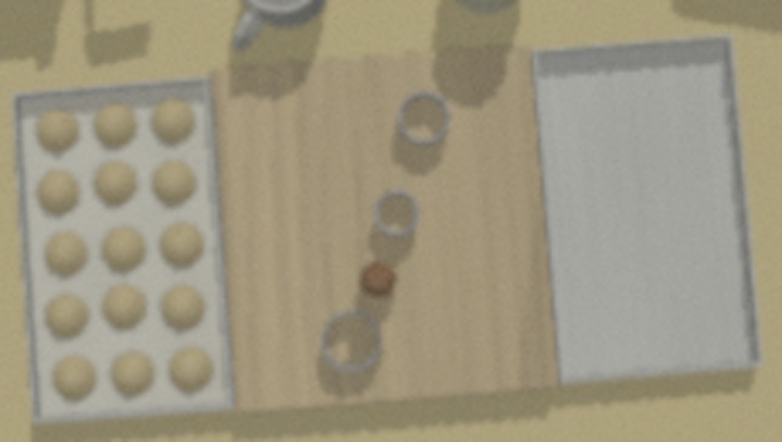

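View pics/zs.png

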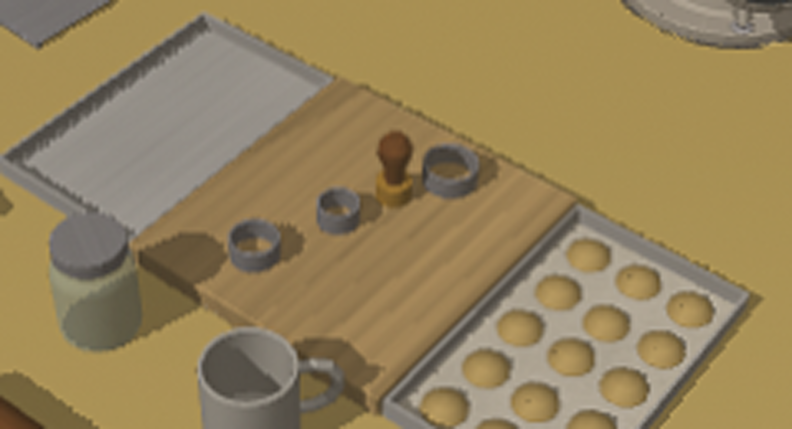

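Run:
```python
from h import *
f=lambda l:[((x+.5)/3.4+219.5,(y+.5)/3.4+144.5) for x,y in l]
B=cast('top',f([(213,72),(533,48),(560,384),(233,408)]),.024)
print(B.round(4)); 
ex=(B[0]+B[1]-B[2]-B[3])[:2];ex/=np.linalg.norm(ex);print('yaw',np.degrees(np.arctan2(ex[1],ex[0])))
print([np.linalg.norm(B[i]-B[i-1]).round(4) for i in range(4)])
ey=np.array([-ex[1],ex[0]]); c=B.mean(0)[:2];print('c',c)
C=cast('top',f([(424,117),(397,212),(351,341)]),.046)[:,:2]
S=cast('top',f([(377,278)]),.09)[:,:2]
P=cast('top',f([(14,95),(210,80),(233,405),(38,420)]),.02)[:,:2]
E=cast('top',f([(533,51),(730,38),(759,366),(562,382)]),.02)[:,:2]
for n,Q in zip('C S P E'.split(),(C,S,P,E)): print(n,Q.round(4).tolist(),'board',np.c_[(Q-c)@ex,(Q-c)@ey].round(4).tolist())
print(camera_params('wrist'))
```

```text
[[ 0.6784  0.1283  0.024 ]
 [ 0.7003 -0.1408  0.024 ]
 [ 0.4196 -0.164   0.024 ]
 [ 0.3969  0.1076  0.024 ]]
yaw 4.465375380652755
[np.float64(0.2823), np.float64(0.27), np.float64(0.2816), np.float64(0.2725)]
c [ 0.54881745 -0.01720362]
C [[0.6387, -0.0491], [0.5603, -0.0275], [0.4544, 0.0092]] board [[0.0871, -0.0388], [0.0106, -0.0111], [-0.0921, 0.0337]]
S [[0.5055, -0.012]] board [[-0.0427, 0.0086]]
P [[0.6589, 0.2993], [0.6722, 0.1312], [0.3991, 0.108], [0.3838, 0.273]] board [[0.1344, 0.3069], [0.1346, 0.1384], [-0.1395, 0.1365], [-0.142, 0.3022]]
E [[0.6984, -0.1412], [0.7112, -0.3081], [0.4352, -0.3311], [0.4211, -0.166]] board [[0.1395, -0.1352], [0.1392, -0.3027], [-0.1377, -0.3041], [-0.1389, -0.1384]]
{'camera_matrix': array([[283.66664052,   0.        , 319.44809756],
       [  0.        , 283.66664052, 199.12102969],
       [  0.        ,   0.        ,   1.        ]]), 'k1': -0.04654249257595993, 'mount': array([[ 6.36702750e-04, -2.84505058e-01,  9.58674328e-01,
        -1.42281074e-01],
       [ 7.12813023e-04, -9.58674149e-01, -2.84505479e-01,
         7.36718680e-02],
       [ 9.99999543e-01,  8.64500967e-04, -4.07591556e-04,
        -1.32082664e-03],
       [ 0.00000000e+00,  0.00000000e+00,  0.00000000e+00,
         1.00000000e+00]])}
```

Far to near, the cutters are medium, small and large. Next I'll work out the moves in tool axes.

```bash
cat >> h.py <<'E'
from scipy.spatial.transform import Rotation as Ro
YAW=np.radians(4.47); ex=np.array([np.cos(YAW),np.sin(YAW),0]); ey=np.array([-ex[1],ex[0],0]); C0=np.array([.5488,-.0172,0])
RT=np.c_[[0,0,-1],ey,ex]
def w(bx,by,z): return C0+bx*ex+by*ey+[0,0,z]
def plan(tgt):
    s=arm.read_state(); R=Ro.from_euler('xyz',s['tool_rot']).as_matrix(); p=s['ee_pos']
    print('t',s['clock'].__round__(2),'p',p.round(4),'board',[round(float((p-C0)@ex),4),round(float((p-C0)@ey),4)],'F',s['wrist_force'].round(1),'g',round(s['gripper_width'],3))
    print('turn deg',np.degrees(Ro.from_matrix(R.T@RT).as_rotvec()).round(2), 'shift now',((tgt-p)@R*1000).round(1),'shift after turn',((tgt-p)@RT*1000).round(1),'j',s['joints'].round(2))
E
python3 -c "
from h import *
plan(w(-.0921,.0837,.14))"
```

```text
t 0.1 p [ 0.2474 -0.4907  0.2305] board [-0.3374, -0.4486] F [ 0.4 -1.3 -0.3] g 0.994
turn deg [ 1.1227e+02  6.0000e-02 -1.0000e-01] shift now [  91.1 -428.8  399.5] shift after turn [ 90.5 532.3 245.3] j [-0.82  0.26  0.11 -0.   -1.42 -0.28]
```

```bash
sed -i 's/RT=np.c_.*/RT=np.c_[[0,0,-1],-ey,-ex]/' h.py
python3 -m inch '[[[0,0,0,-8.45,0,0],[0,0,0,-8.45,0,0],[0,0,0,-8.45,0,0],[0,0,0,-8.45,0,0],[0,0,0,-8.45,0,0],[0,0,0,-8.45,0,0],[0,0,0,-8.45,0,0],[0,0,0,-8.45,0,0]]]' 0
python3 -c "
from h import *
plan(w(-.0921,.0837,.14))"
```

```text
clock: 0.9
ee_pos: [0.2474, -0.4909, 0.2308]
tool_rot: [-1.168, 1.57, 2.056]
wrist_force: [0.3, -0.2, 0.0]
gripper_width: -0.0
t 0.9 p [ 0.2474 -0.4909  0.2308] board [-0.3374, -0.4488] F [ 0.3 -0.2  0. ] g -0.0
turn deg [0.22 0.03 0.06] shift now [  91.2 -531.4 -247.4] shift after turn [  90.8 -532.5 -245.3] j [-0.82  0.26  0.11 -0.   -1.42  0.9 ]
```

```bash
python3 -m inch '[[[0,-33,-15.3,0,0,0],[0,-33,-15.3,0,0,0],[0,-33,-15.3,0,0,0],[0,-33,-15.3,0,0,0],[0,-33,-15.3,0,0,0],[0,-33,-15.3,0,0,0],[0,-33,-15.3,0,0,0],[0,-33,-15.3,0,0,0]]]'
python3 -m inch '[[[0,-33,-15.3,0,0,0],[0,-33,-15.3,0,0,0],[0,-33,-15.3,0,0,0],[0,-33,-15.3,0,0,0],[0,-33,-15.3,0,0,0],[0,-33,-15.3,0,0,0],[0,-33,-15.3,0,0,0],[0,-33,-15.3,0,0,0]]]'
python3 -c "
from h import *
plan(w(-.0921,.0837,.14))
snap('wrist','w1.png')"
```

```text
clock: 1.7
ee_pos: [0.3496, -0.2171, 0.231]
tool_rot: [-0.794, 1.57, 2.423]
wrist_force: [0.6, 0.5, -0.4]
gripper_width: 0.001
clock: 2.5
ee_pos: [0.4516, 0.0554, 0.231]
tool_rot: [-0.007, 1.57, -3.073]
wrist_force: [0.6, -0.3, 0.4]
gripper_width: 0.004
t 2.5 p [0.4516 0.0554 0.231 ] board [-0.0912, 0.08] F [ 0.6 -0.3  0.4] g 0.004
turn deg [-0.11  0.03  0.  ] shift now [91.  -3.7  0.8] shift after turn [91.  -3.7  0.9] j [ 0.47  0.07 -0.12 -0.   -1.38 -0.39]
```

View pics/w1.png

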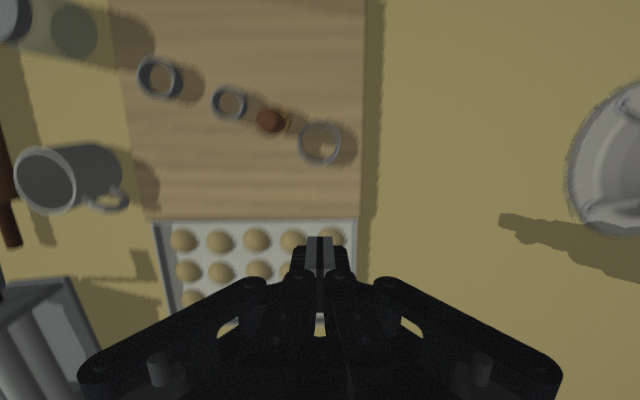

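```bash
cat >> h.py <<'E'
def wcast(px,z,s):
    p=camera_params('wrist'); K=np.array(p['camera_matrix']);M=np.array(p['mount'])
    u=cv2.undistortPoints(np.array(px,float).reshape(-1,1,2),K,np.array([p['k1'],0,0,0,0.])).reshape(-1,2)
    R=Ro.from_euler('xyz',s['tool_rot']).as_matrix()
    d=np.c_[u,np.ones(len(u))]@(R@M[:3,:3]).T; c=R@M[:3,3]+s['ee_pos']
    q=c+d*((z-c[2])/d[:,2])[:,None]; return np.c_[(q-C0)@ex,(q-C0)@ey]
E
python3 - <<'E'
from h import *
s=arm.read_state()
print(wcast([(159,77),(229,103),(320,142)],.046,s).round(4))
print(wcast([(363,30),(360,217),(152,219)],.024,s).round(4), wcast([(270,118)],.09,s).round(4))
im=cv2.imread('pics/w1.png');cv2.imwrite('pics/w1z.png',cv2.resize(im[30:240,100:380],None,fx=2.8,fy=2.8,interpolation=cv2.INTER_CUBIC))
E
```

```text
[[ 0.0846 -0.0323]
 [ 0.0096 -0.0041]
 [-0.0906  0.0386]]
[[-0.1382 -0.0824]
 [-0.1431  0.1372]
 [ 0.1329  0.1405]] [[-0.0424  0.0117]]
```

View pics/w1z.png

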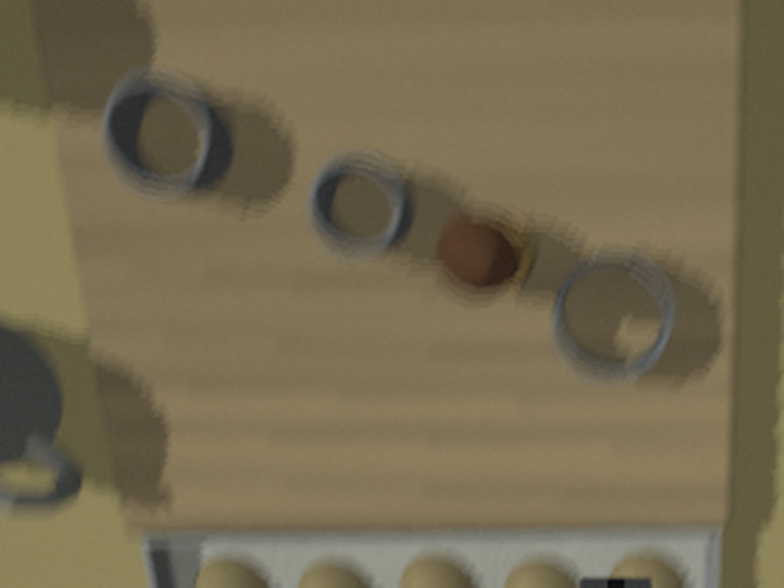

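Both views agree to a few mm. I'll go down behind the large cutter.

```bash
python3 -m inch '[[[35,-5,0,0,0,0],[35,0,0,0,0,0],[35,0,0,0,0,0],[35,0,0,0,0,0],[30,0,0,0,0,0],[20,0,0,0,0,0],[9,0,0,0,0,0],[0,0,0,0,0,0]]]'
python3 -c "
from h import *
plan(w(-.0915,-.170,.031))
snap('wrist','w2.png')"
```

```text
clock: 3.35
ee_pos: [0.4504, 0.0585, 0.0314]
tool_rot: [0.365, 1.568, -2.701]
wrist_force: [-0.3, 0.2, -0.0]
gripper_width: 0.005
t 3.35 p [0.4504 0.0585 0.0314] board [-0.0922, 0.0831] F [-0.3  0.2 -0. ] g 0.005
turn deg [-0.13  0.14 -0.05] shift now [  0.6 253.1  -1.2] shift after turn [  0.4 253.1  -0.7] j [ 0.48  0.24 -0.47 -0.   -0.87 -0.4 ]
```

View pics/w2.png

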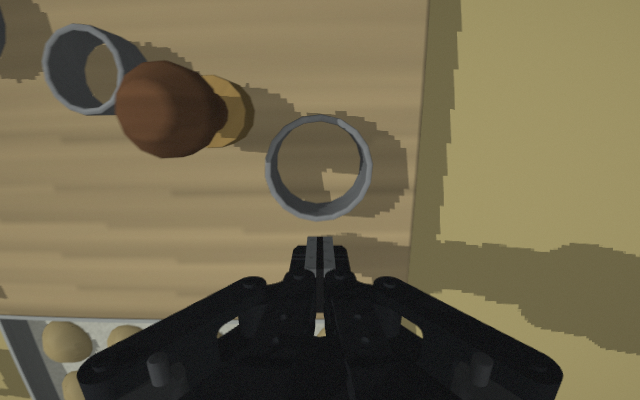

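The fingers are centred on the large cutter (image column 320). However, the gripper's knuckles, estimated at ±55 mm wide about 87 mm up, would pass very close to the stamp's knob in this orientation. I'll turn the tool 90° so the knuckles lie along the push lane.

```bash
python3 -m inch '[[[0,-8,0,0,0,0],[0,0,0,8.2,0,0],[0,0,0,8.2,0,0],[0,0,0,8.2,0,0],[0,0,0,8.2,0,0],[0,0,0,8.2,0,0],[0,0,0,8.2,0,0],[0,0,0,8.2,0,0]]]'
python3 -m inch '[[[0,0,0,8.2,0,0],[0,0,0,8.2,0,0],[0,0,0,8.2,0,0],[0,0,0,8,0,0],[0,0,0,0,0,0]]]'
sed -i 's/RT=np.c_.*/RT=np.c_[[0,0,-1],-ex,ey]/' h.py
python3 -c "
from h import *
plan(w(-.0915,-.170,.031))
snap('wrist','w3.png')"
```

```text
clock: 4.2
ee_pos: [0.4516, 0.0678, 0.0336]
tool_rot: [-1.763, 1.568, 0.447]
wrist_force: [-0.3, 0.0, -0.4]
gripper_width: 0.001
clock: 4.7
ee_pos: [0.4515, 0.0677, 0.0335]
tool_rot: [-1.2, 1.568, 0.446]
wrist_force: [-0.5, 0.2, -0.2]
gripper_width: -0.001
t 4.7 p [0.4515 0.0677 0.0335] board [-0.0904, 0.0922] F [-0.5  0.2 -0.2] g -0.001
turn deg [-0.17  0.05  0.14] shift now [   2.2    0.3 -262.2] shift after turn [   2.5    1.1 -262.2] j [ 0.49  0.24 -0.46  0.   -0.87 -1.99]
```

View pics/w3.png

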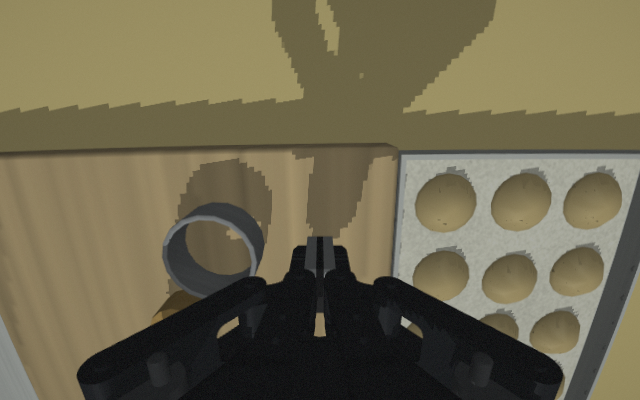

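```bash
python3 -m inch '[[[2,0,-8,0,0,0],[0,1,-8,0,0,0],[0,0,-10,0,0,0],[0,0,-12,0,0,0],[0,0,-12,0,0,0],[0,0,-12,0,0,0],[0,0,-8,0,0,0],[0,0,-4,0,0,0]]]'
python3 -c "
from h import *
plan(w(-.0915,-.165,.031))
snap('wrist','w4.png')"
```

```text
clock: 5.55
ee_pos: [0.4553, -0.008, 0.0303]
tool_rot: [2.072, 1.571, -2.566]
wrist_force: [-0.1, 0.5, -0.4]
gripper_width: 0.0
t 5.55 p [ 0.4553 -0.008   0.0303] board [-0.0925, 0.0164] F [-0.1  0.5 -0.4] g 0.0
turn deg [-0.18 -0.   -0.  ] shift now [  -0.7   -1.6 -181.4] shift after turn [  -0.7   -1.  -181.4] j [ 0.33  0.24 -0.47  0.   -0.86 -1.82]
```

View pics/w4.png

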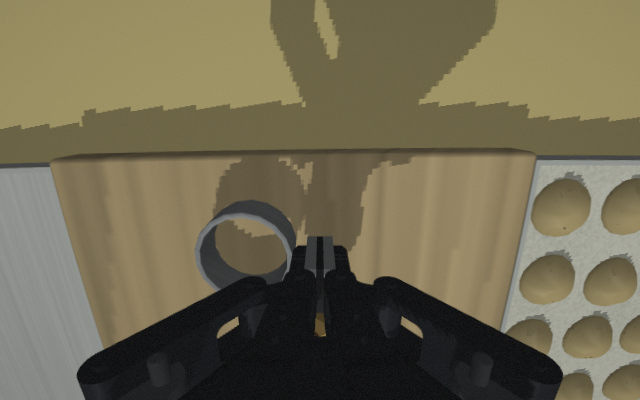

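```bash
python3 -c "
from h import *
print(wcast([(246,249)],.046,arm.read_state()))"
python3 -m inch '[[[0,0,-8,0,0,0],[0,-1,-12,0,0,0],[0,0,-14,0,0,0],[0,0,-14,0,0,0],[0,0,-14,0,0,0],[0,0,-14,0,0,0],[0,0,-10,0,0,0],[0,0,-4,0,0,0]]]'
python3 -c "
from h import *
plan(w(-.0915,-.165,.031))
snap('wrist','w5.png')"
```

```text
[[-0.10247767 -0.02149223]]
clock: 6.4
ee_pos: [0.4631, -0.0977, 0.0302]
tool_rot: [1.78, 1.571, -2.858]
wrist_force: [0.0, 0.8, 0.4]
gripper_width: 0.002
t 6.4 p [ 0.4631 -0.0977  0.0302] board [-0.0918, -0.0735] F [0.  0.8 0.4] g 0.002
turn deg [-0.18 -0.   -0.01] shift now [ -0.8  -0.5 -91.5] shift after turn [ -0.8  -0.3 -91.5] j [ 0.12  0.27 -0.42  0.   -0.87 -1.62]
```

View pics/w5.png

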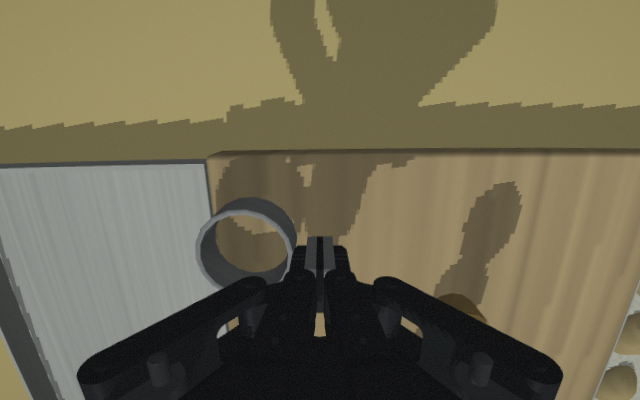

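```bash
python3 -m inch '[[[0,0,-8,0,0,0],[0,0,-12,0,0,0],[0,0,-12,0,0,0],[0,0,-12,0,0,0],[0,0,-12,0,0,0],[0,0,-12,0,0,0],[0,0,-12,0,0,0],[0,0,-10,0,0,0]]]'
python3 -c "
from h import *
plan(w(-.0915,-.165,.031))
snap('wrist','w6.png')"
```

```text
clock: 7.25
ee_pos: [0.4699, -0.1876, 0.0302]
tool_rot: [2.127, 1.571, -2.51]
wrist_force: [0.1, 0.5, 0.1]
gripper_width: 0.001
t 7.25 p [ 0.4699 -0.1876  0.0302] board [-0.0919, -0.1637] F [0.1 0.5 0.1] g 0.001
turn deg [-0.15 -0.   -0.  ] shift now [-0.8 -0.4 -1.3] shift after turn [-0.8 -0.4 -1.3] j [-0.07  0.33 -0.34  0.   -0.9  -1.43]
```

View pics/w6.png

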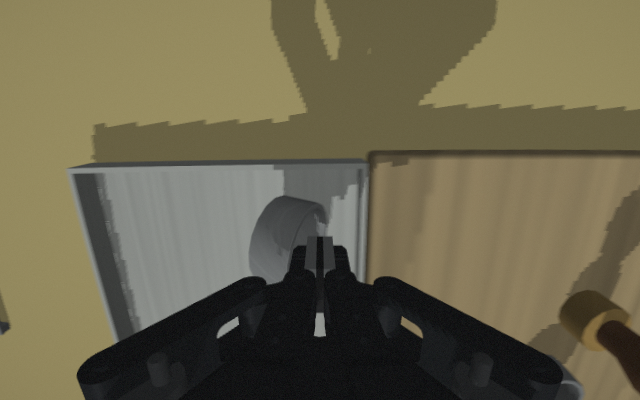

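The ring is tilted, with its leading edge down in the pan and the trailing side (320,210) still up against the finger. I'll push further.

```bash
python3 -m inch '[[[0,0,-6,0,0,0],[0,0,-8,0,0,0],[0,0,-6,0,0,0],[0,0,0,0,0,0]]]'
python3 -c "
from h import *
plan(w(-.0915,-.165,.031))
snap('wrist','w7.png')"
```

```text
clock: 7.7
ee_pos: [0.4715, -0.2069, 0.0303]
tool_rot: [-2.493, 1.571, -0.846]
wrist_force: [-0.2, -0.0, 0.5]
gripper_width: -0.005
t 7.7 p [ 0.4715 -0.2069  0.0303] board [-0.0919, -0.1831] F [-0.2 -0.   0.5] g -0.005
turn deg [-0.16 -0.01  0.  ] shift now [-0.7 -0.3 18.1] shift after turn [-0.7 -0.4 18.1] j [-0.11  0.34 -0.32  0.   -0.91 -1.39]
```

View pics/w7.png

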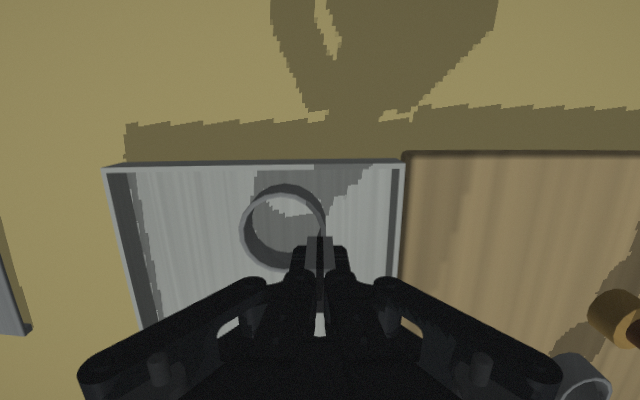

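It has dropped flat. Next is the small cutter: rise, travel and look.

```bash
python3 -m inch '[[[-30,0,0,0,0,0],[-40,0,0,0,0,0],[-40,0,0,0,0,0],[-20,0,10,0,0,0],[0,-20,30,0,0,0],[0,-20,35,0,0,0],[0,-20,35,0,0,0],[0,-20,35,0,0,0]]]'
python3 -m inch '[[[0,-20,35,0,0,0],[0,-2,30,0,0,0],[0,0,15,0,0,0],[0,0,0,0,0,0]]]'
python3 -c "
from h import *
plan(w(.010,.045,.031))
im=snap('wrist','w8.png');print(arm.read_state()['tool_rot'])
snap('top','t8.png')"
```

```text
clock: 8.55
ee_pos: [0.5405, -0.054, 0.1605]
tool_rot: [-1.064, 1.57, 0.583]
wrist_force: [1.5, -0.4, -1.1]
gripper_width: -0.0
clock: 8.95
ee_pos: [0.5557, 0.0275, 0.1601]
tool_rot: [0.909, 1.57, 2.559]
wrist_force: [0.0, -0.9, 0.6]
gripper_width: 0.0
t 8.95 p [0.5557 0.0275 0.1601] board [0.0104, 0.044] F [ 0.  -0.9  0.6] g 0.0
turn deg [ 0.03  0.01 -0.02] shift now [129.1   0.3   0.9] shift after turn [129.1   0.4   1. ] j [ 0.33  0.3  -0.01 -0.   -1.26 -1.82]
[ 2.11075626  1.57051234 -2.52400829]
```

View pics/w8.png

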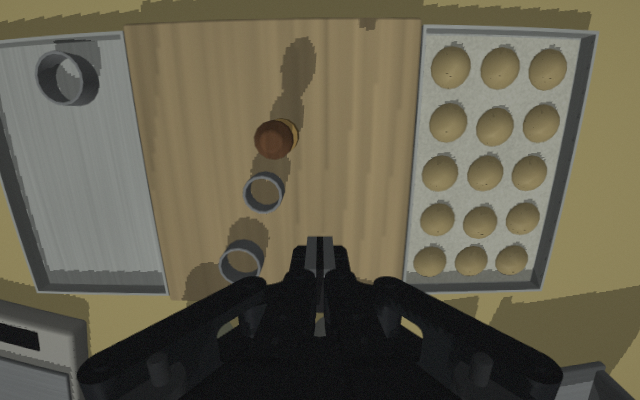

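View pics/t8.png

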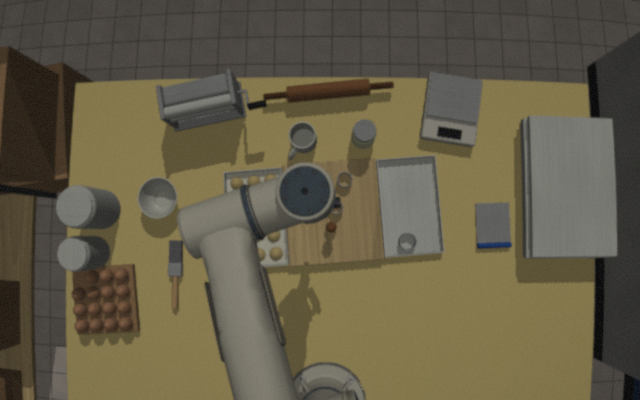

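```bash
python3 -c "
from h import *
s=arm.read_state()
print(wcast([(264,192),(241,262)],.046,s)); print(wcast([(274,139)],.09,s), wcast([(63,78)],.025,s))"
```

```text
[[ 0.00643225 -0.01181945]
 [ 0.08011789 -0.03961892]]
[[-0.04595158  0.00677717]] [[-0.10056871 -0.20353273]]
```

```bash
python3 -m inch '[[[30,2,0,0,0,0],[35,0,0,0,0,0],[30,0,0,0,0,0],[20,0,0,0,0,0],[12,0,0,0,0,0],[0,0,0,0,0,0]]]'
python3 -c "
from h import *
plan(w(.009,-.165,.031))
im=snap('wrist','w9.png')"
```

```text
clock: 9.65
ee_pos: [0.553, 0.0244, 0.032]
tool_rot: [1.78, 1.568, -2.858]
wrist_force: [0.1, 0.8, -0.2]
gripper_width: -0.001
t 9.65 p [0.553  0.0244 0.032 ] board [0.0074, 0.0412] F [ 0.1  0.8 -0.2] g -0.001
turn deg [-0.2  -0.04 -0.17] shift now [   1.1   -2.3 -206.2] shift after turn [   1.    -1.6 -206.2] j [ 0.33  0.41 -0.21 -0.   -0.96 -1.82]
```

View pics/w9.png

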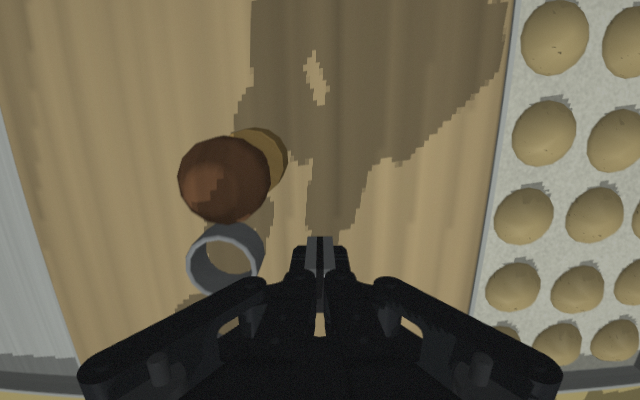

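```bash
python3 -c "
from h import *
s=arm.read_state()
print(wcast([(222,266)],.046,s),wcast([(225,180)],.09,s)); print(wcast([(222,266),(320,240)],.031,s))"
```

```text
[[ 0.00998937 -0.01068174]] [[-0.04533384  0.01058942]]
[[ 0.0186049  -0.01655457]
 [ 0.00214113  0.04006413]]
```

```bash
python3 -m inch '[[[1,-2,-6,0,0,0],[0,0,-8,0,0,0],[0,0,-10,0,0,0],[0,0,-12,0,0,0],[0,0,-12,0,0,0],[0,0,-12,0,0,0],[0,0,-8,0,0,0],[0,0,-4,0,0,0]]]'
python3 -c "
from h import *
plan(w(.009,-.182,.031))
im=snap('wrist','w10.png')"
```

```text
clock: 10.5
ee_pos: [0.5615, -0.0471, 0.0322]
tool_rot: [1.767, 1.571, -2.871]
wrist_force: [0.2, 0.7, -0.7]
gripper_width: -0.006
t 10.5 p [ 0.5615 -0.0471  0.0322] board [0.0103, -0.0308] F [ 0.2  0.7 -0.7] g -0.006
turn deg [-0.18 -0.   -0.01] shift now [   1.2    0.9 -151.2] shift after turn [   1.2    1.3 -151.2] j [ 0.19  0.42 -0.19  0.   -0.96 -1.69]
```

View pics/w10.png

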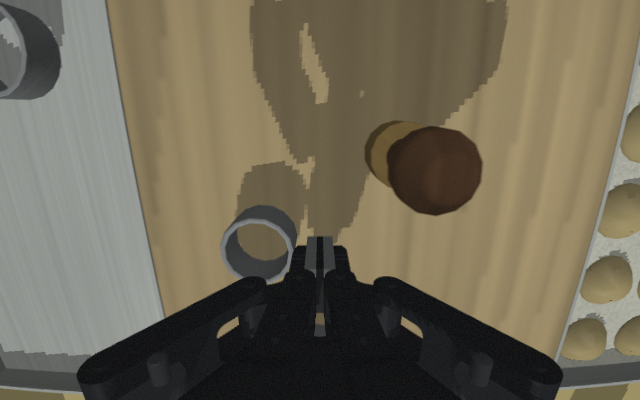

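```bash
python3 -m inch '[[[0,0,-6,0,0,0],[0,0,-10,0,0,0],[0,0,-12,0,0,0],[0,0,-12,0,0,0],[0,0,-8,0,0,0],[0,0,-4,0,0,0]]]'
python3 -c "
from h import *
plan(w(.009,-.182,.031))
im=snap('wrist','w11.png')"
```

```text
clock: 11.15
ee_pos: [0.5654, -0.0991, 0.0322]
tool_rot: [1.709, 1.571, -2.929]
wrist_force: [-0.0, -0.3, -0.4]
gripper_width: -0.002
t 11.15 p [ 0.5654 -0.0991  0.0322] board [0.0102, -0.0829] F [-0.  -0.3 -0.4] g -0.002
turn deg [-0.19 -0.   -0.01] shift now [  1.2   0.9 -99.1] shift after turn [  1.2   1.2 -99.1] j [ 0.1   0.44 -0.16  0.   -0.97 -1.59]
```

View pics/w11.png

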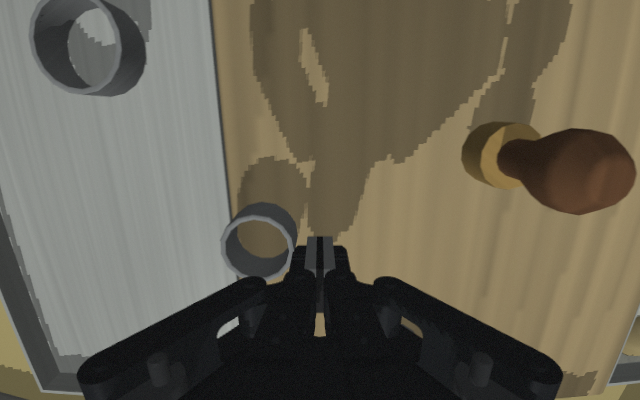

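The ring is tracking stably, so I'll continue over the edge.

```bash
python3 -m inch '[[[0,2,-8,0,0,0],[0,0,-12,0,0,0],[0,0,-13,0,0,0],[0,0,-13,0,0,0],[0,0,-13,0,0,0],[0,0,-13,0,0,0],[0,0,-13,0,0,0],[0,0,-10,0,0,0]]]'
python3 -m inch '[[[0,0,-5,0,0,0],[0,0,0,0,0,0]]]'
python3 -c "
from h import *
plan(w(.009,-.182,.031))
im=snap('wrist','w12.png')"
```

```text
clock: 12.0
ee_pos: [0.5707, -0.1942, 0.0322]
tool_rot: [1.935, 1.571, -2.702]
wrist_force: [0.4, -0.1, 0.8]
gripper_width: 0.0
clock: 12.2
ee_pos: [0.571, -0.1985, 0.0322]
tool_rot: [1.257, 1.571, 2.903]
wrist_force: [0.4, -0.0, -0.7]
gripper_width: -0.001
t 12.2 p [ 0.571  -0.1985  0.0322] board [0.008, -0.1824] F [ 0.4 -0.  -0.7] g -0.001
turn deg [-0.17  0.   -0.  ] shift now [ 1.2 -1.   0.4] shift after turn [ 1.2 -1.   0.4] j [-0.08  0.49 -0.07 -0.   -1.01 -1.42]
```

View pics/w12.png

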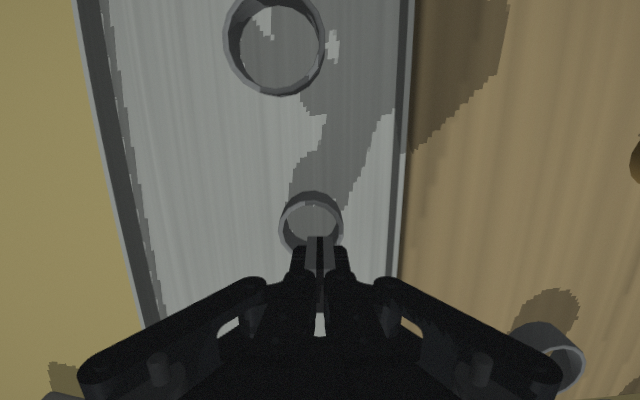

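The small cutter is in and flat. Now the medium.

```bash
python3 -m inch '[[[-30,0,0,0,0,0],[-40,0,0,0,0,0],[-40,0,0,0,0,0],[-10,0,10,0,0,0],[0,-15,30,0,0,0],[0,-20,40,0,0,0],[0,-20,40,0,0,0],[0,-15,40,0,0,0]]]'
python3 -m inch '[[[0,-7,30,0,0,0],[0,0,13,0,0,0],[0,0,0,0,0,0]]]'
python3 -c "
from h import *
plan(w(.085,.02,.031))
im=snap('wrist','w13.png')"
```

```text
clock: 13.05
ee_pos: [0.6291, -0.0306, 0.1521]
tool_rot: [0.242, 1.571, 1.889]
wrist_force: [0.6, -1.1, 0.2]
gripper_width: 0.002
clock: 13.35
ee_pos: [0.632, 0.0127, 0.152]
tool_rot: [1.102, 1.57, 2.752]
wrist_force: [-0.2, 0.3, -0.3]
gripper_width: 0.004
t 13.35 p [0.632  0.0127 0.152 ] board [0.0853, 0.0234] F [-0.2  0.3 -0.3] g 0.004
turn deg [ 0.05  0.02 -0.03] shift now [121.    0.3  -3.4] shift after turn [121.    0.3  -3.4] j [ 0.27  0.45  0.19 -0.   -1.31 -1.76]
```

View pics/w13.png

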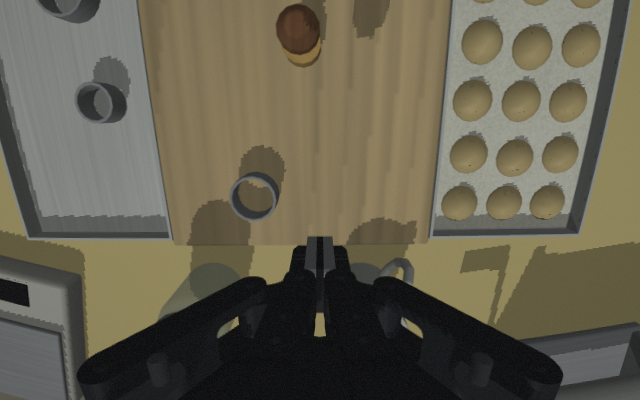

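```bash
python3 -c "
from h import *
q=cast('top',[(364,131)],.10);m=cast('top',[(302,136),(293,158)],.08)
for v in (q,m): print(v.round(3),np.c_[(v-C0)@ex,(v-C0)@ey].round(4))
s=arm.read_state();print(wcast([(254,197)],.046,s))"
```

```text
[[ 0.763 -0.1    0.1  ]] [[ 0.2075 -0.0997]]
[[0.753 0.069 0.08 ]
 [0.692 0.093 0.08 ]] [[0.2106 0.0696]
 [0.1513 0.0982]]
[[ 0.08386655 -0.03969145]]
```

```bash
python3 -m inch '[[[30,0,0,0,0,0],[35,0,0,0,0,0],[30,0,0,0,0,0],[18,0,0,0,0,0],[7,0,0,0,0,0],[0,0,0,0,0,0]]]'
python3 -c "
from h import *
plan(w(.085,-.182,.031))
im=snap('wrist','w14.png')"
```

```text
clock: 14.0
ee_pos: [0.6319, 0.0094, 0.0317]
tool_rot: [1.85, 1.569, -2.788]
wrist_force: [0.8, -0.3, 0.0]
gripper_width: 0.001
t 14.0 p [0.6319 0.0094 0.0317] board [0.0849, 0.0201] F [ 0.8 -0.3  0. ] g 0.001
turn deg [-0.18 -0.03 -0.09] shift now [   0.8   -0.8 -202.1] shift after turn [ 7.000e-01 -1.000e-01 -2.021e+02] j [ 0.26  0.54  0.01  0.   -1.05 -1.76]
```

View pics/w14.png

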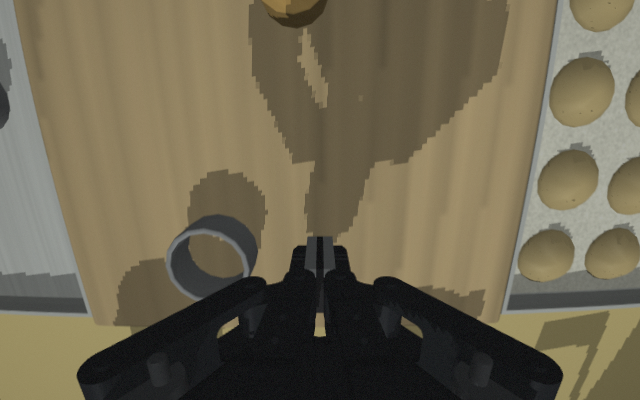

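```bash
python3 -m inch '[[[0,0,-6,0,0,0],[0,0,-8,0,0,0],[0,0,-10,0,0,0],[0,0,-12,0,0,0],[0,0,-12,0,0,0],[0,0,-12,0,0,0],[0,0,-8,0,0,0],[0,0,-4,0,0,0]]]'
python3 -c "
from h import *
plan(w(.085,-.182,.031))
im=snap('wrist','w15.png')"
```

```text
clock: 14.85
ee_pos: [0.6379, -0.0624, 0.0322]
tool_rot: [1.807, 1.571, -2.83]
wrist_force: [-0.3, 0.1, -0.6]
gripper_width: -0.0
t 14.85 p [ 0.6379 -0.0624  0.0322] board [0.0853, -0.052] F [-0.3  0.1 -0.6] g -0.0
turn deg [-0.18 -0.   -0.01] shift now [ 1.2e+00 -1.0e-01 -1.3e+02] shift after turn [   1.2    0.3 -130. ] j [ 0.15  0.55  0.04  0.   -1.06 -1.64]
```

View pics/w15.png

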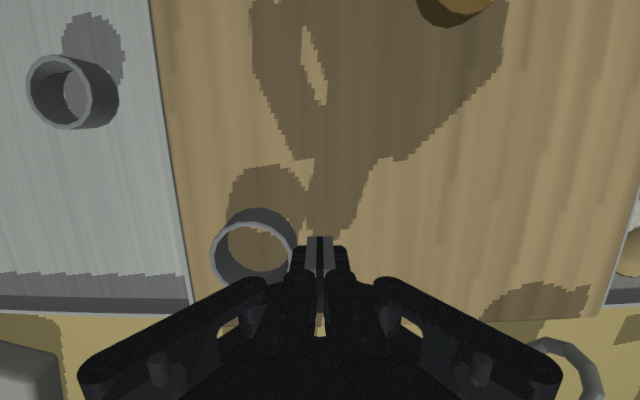

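Tracking well. I'll push it over the edge.

```bash
python3 -m inch '[[[0,0,-8,0,0,0],[0,0,-12,0,0,0],[0,0,-12,0,0,0],[0,0,-12,0,0,0],[0,0,-12,0,0,0],[0,0,-12,0,0,0],[0,0,-12,0,0,0],[0,0,-12,0,0,0]]]'
python3 -m inch '[[[0,0,-12,0,0,0],[0,0,-12,0,0,0],[0,0,-10,0,0,0],[0,0,-5,0,0,0],[0,0,0,0,0,0]]]'
python3 -c "
from h import *
plan(w(.085,-.182,.031))
im=snap('wrist','w16.png')"
```

```text
clock: 15.7
ee_pos: [0.6449, -0.1543, 0.0322]
tool_rot: [1.954, 1.571, -2.683]
wrist_force: [-0.8, 0.4, -0.0]
gripper_width: -0.0
clock: 16.2
ee_pos: [0.6478, -0.1927, 0.0321]
tool_rot: [1.469, 1.571, 3.115]
wrist_force: [-0.3, 0.9, 0.5]
gripper_width: 0.001
t 16.2 p [ 0.6478 -0.1927  0.0321] board [0.085, -0.1827] F [-0.3  0.9  0.5] g 0.001
turn deg [-0.17  0.   -0.01] shift now [ 1.1 -0.   0.7] shift after turn [ 1.1 -0.   0.7] j [-0.06  0.61  0.15  0.   -1.11 -1.44]
```

View pics/w16.png

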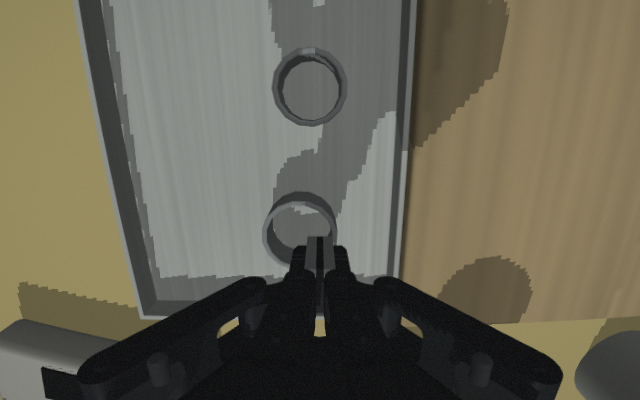

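All three cutters are in the pan. I'll rise, back off toward the robot and check.

```bash
python3 -m inch '[[[-30,0,0,0,0,0],[-40,0,0,0,0,0],[-45,0,0,0,0,0],[-45,0,0,0,0,0],[-30,10,0,0,0,0],[0,30,-10,0,0,0],[0,40,-20,0,0,0],[0,40,-20,0,0,0]]]'
python3 -m inch '[[[0,40,-20,0,0,0],[0,40,-20,0,0,0],[0,40,-20,0,0,0],[0,30,-20,0,0,0],[0,10,-20,0,0,0],[0,0,-10,0,0,0],[0,0,0,0,0,0]]]'
python3 - <<'E'
from h import *
im=snap('top','t17.png'); snap('scene','s17.png')
im=cv2.imread('pics/t17.png');c=np.clip((im[110:275,215:450]/255.)**.6*255,0,255).astype(np.uint8)
cv2.imwrite('pics/t17z.png',cv2.resize(c,None,fx=3.4,fy=3.4,interpolation=cv2.INTER_CUBIC))
c=cv2.imread('pics/s17.png')[110:270,190:450];cv2.imwrite('pics/s17z.png',cv2.resize(c,None,fx=3,fy=3,interpolation=cv2.INTER_CUBIC))
E
```

```text
clock: 17.05
ee_pos: [0.5309, -0.2504, 0.2223]
tool_rot: [-1.369, 1.57, 0.28]
wrist_force: [-0.1, -1.1, 0.5]
gripper_width: 0.006
clock: 17.75
ee_pos: [0.3809, -0.3732, 0.2221]
tool_rot: [-0.211, 1.571, 1.435]
wrist_force: [0.1, 0.8, -0.3]
gripper_width: -0.001
```

View pics/t17z.png

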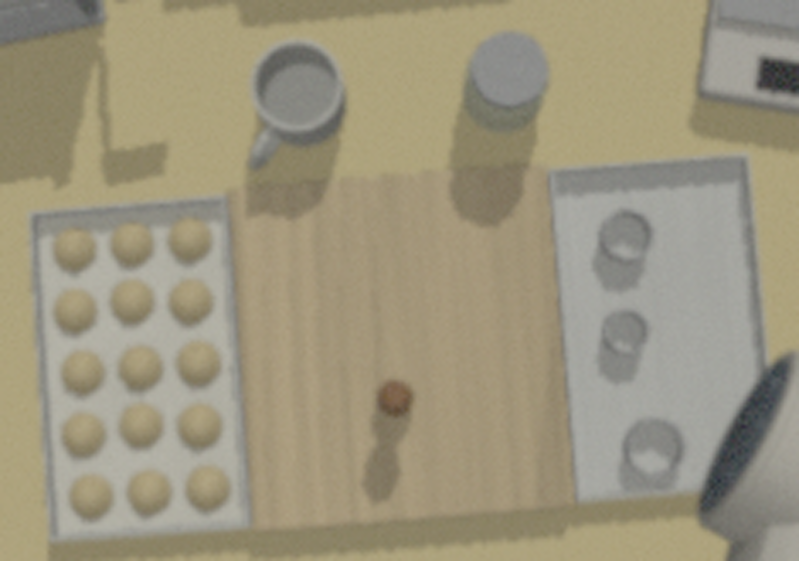

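View pics/s17z.png

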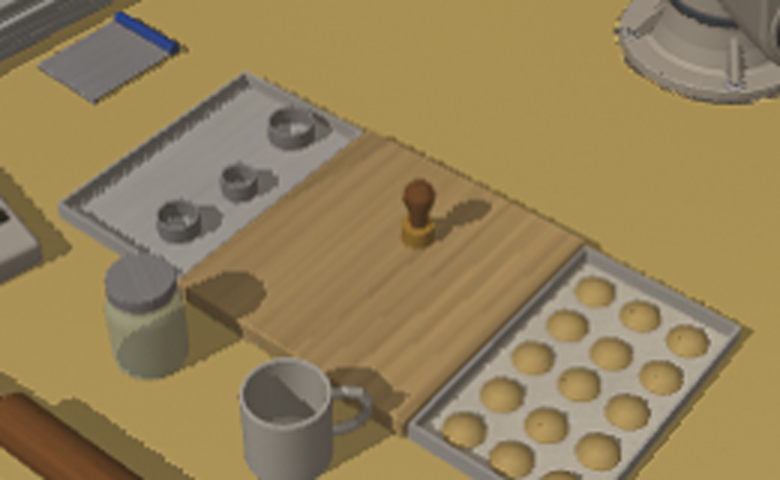

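All three rings stand flat in the pan and the stamp's pixel position is unchanged: (330.9,226.8) before and (330.9,227.1) now.

```bash
python3 -c "
from h import *
print(np.abs(arm.read_state()['qd']).max()); print(arm.sign_off())"
```

```text
0.012956846718099418
the job is handed in; nothing more can be done
None
```

I swept the three ring cutters one at a time (large, small, medium) with closed fingers along their lanes and over the board's edge into the empty sheet pan. I handed in at about 18 s.

**Last checks:** the top and scene pictures show all three cutters lying flat on the pan floor, clear of the rim. The stamp is within about half a pixel of where it started. The pasta pan, mug, jar and scraper look undisturbed. The brush and bowl were outside my last close-ups, but the arm never went near them. Wrist force readings between moves stayed around 1 N, and the arm ended up clear of everything.

**What disagreed:**
- **Position estimates:** the top and wrist views differed by up to about 7 mm on the cutters' positions. I centred each push with close wrist pictures.
- **Large cutter:** it leaned on the rim at first, and pushing 20 mm further dropped it flat.
- **Tool angle:** before the first push I turned the tool 90° so the gripper's knuckles would clear the stamp.

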